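Close the control housing with its access panel

TASK

The steel control housing lying open on the workshop bench needs its cover back: take the larger of the two aluminium plates by its bar handle, tilt it, hook one of its short edges under the housing's lip, then lower the other edge until the panel lies flat on the ledge inside the recess, and let go. Lower it under control, do not let it drop in, and leave the smaller plate where it is.

Things in the scene. Friction and masses are not known exactly. Their poses are not given: they have to be found in the camera images.
- panel: Larger aluminium plate, 150 (x) x 120 (y) x 4 mm, about 0.35 kg, flat on the bench. Across its middle, along y, a steel bridge handle: bar 12 mm wide (x), 80 long, 18 tall, bar centre 44 mm above the underside (35 to 53), on 10 mm posts at its ends; pinch it across the 12 mm. Origin: centre of the underside, z up. Same either way round: either short (120 mm) edge may go under the lip.
- housing: Fixed green open box 190 (x) x 164 (y) mm, walls 10, rim 68 mm above the bench. Recess 170 x 144, 18 deep, down to a ledge all round, its top at 50 mm, where the panel lies, long side along x. A bare steel lip, 3 thick (top 71), covers the recess's first 32 mm on the -x side (x -85 to -53), so the panel goes in only tilted, that edge first. Origin: underside, below the recess's centre; z up.
- housing_lip (a point): Middle of the lower side of the lip's free edge, 53 mm from the recess's centre on its -x side and 68 mm above the bench. Axes as the housing's.
- small_plate: The smaller aluminium plate, 100 by 100 by 4 mm, with the same kind of handle but only 60 mm long: it belongs elsewhere, leave it. Origin: centre of the underside.

How it is judged:
On the way:
1. one short edge of the panel is under the lip by 5 mm or more while the panel is still tilted by more than 5 degrees (angle between panel's own z axis and vertical above 0.087 rad and z of housing_lip in the frame of panel between 0.002 and 0.03 m and horizontal distance between panel and housing below 0.03 m and x of housing_lip in the frame of panel between -0.07 and 0.07 m and y of housing_lip in the frame of panel between -0.05 and 0.05 m), for 0.1 s.
At the end, for the whole second after the job is handed in: The panel lies still and flat (3.4 deg) on the ledge, underside 46 to 54 mm above the bench, centred in the recess within 13 mm (x) and 15 mm (y), its x along the housing's within 11 deg, one short edge under the lip; the smaller plate within 30 mm of its start (x of panel in the frame of housing between -0.013 and 0.013 m and y of panel in the frame of housing between -0.015 and 0.015 m and z of panel in the frame of housing between 0.046 and 0.054 m and angle between panel's own z axis and vertical below 0.06 rad and angle between the x axis of panel and the x axis of housing, either way round below 0.2 rad and z of housing_lip in the frame of panel above 0.004 m and linear speed of panel below 0.02 m/s and distance of small_plate from where it was at the start of the episode below 0.03 m); the robot touches nothing.
It fails at once if the panel is dropped into the housing (it tips or falls faster than a lowering: over 4 rad/s, or over 0.6 m/s, over the housing) (horizontal distance between panel and housing below 0.08 m and (angular speed of panel above 4 rad/s or linear speed of panel above 0.6 m/s)).
It fails at once if the smaller plate is moved by more than 30 mm (distance of small_plate from where it was at the start of the episode above 0.03 m).
It also fails if it takes over 45 s, if anything falls off the work surface, if the arm or the gripper's body presses on something with over 40 N, if the wrist force passes 120 N, or if a joint passes its speed limit or range.

ROBOT

A 7-joint arm with a two-finger parallel gripper is mounted at the origin on the work surface. World frame = base frame: x ahead of the robot, y to its left, z up, the work surface at z = 0. Lengths are in m, angles in rad, forces in N, time in s.
With the tool pointing down it reaches from about 0.35 to 0.9 m from the base axis. Payload 7.2 kg.
Tool frame: the origin (TCP) lies between the finger pads; the fingertips stand 11 mm ahead of it and the grasp point (between the pads) lies 8 mm behind it; x points along the fingers, z is the direction in which the jaws open and shut, and the axes are right-handed (so a half turn about x gives the same grasp; the last joint's range is limited). The gripper opens to 85 mm and grips with 20 to 120 N. Pads are 22 mm wide; open, the fingers measure 114 mm over their backs; the gripper's body (76 mm by 85 mm) begins 54 mm behind the grasp point. The pads swing forward as they close: fully open they stand 13 mm farther back than shut.
Start: joints at [-1.33, 0.411, -0.013, 1.596, 0.006, 1.134, -0.082], TCP at [0.19, 0.595, 0.212] pointing down, gripper open.
Joint ranges: [-2.95, 2.95], [-0.29, 1.99], [-1.47, 1.44], [0.14, 2.54], [-1.03, 4.17], [0.13, 1.85], [-2.86, 2.86]. Speed limits (rad/s): [2.39, 2.39, 3.01, 3.01, 3.14, 3.14, 3.14].

INTERFACE

Orientations are given as a rotation vector (axis times angle).
In Python, from bench import env, viewer gives the robot as it stands. The module is installed in compiled form; this text tells all that it offers.
- The arm moves only by the tool send_rows, never from a script. Its argument "plan" is a list of rows, each an object of numbers: "x", "y", "z": the shift along the world's x, y, z as a fraction of full scale; "ax", "ay", "az": the turn, a rotation vector about the world's x, y, z as a fraction of full scale. A call has exactly 5 rows; each row shifts and turns the pose as measured when the row begins; what a row does not reach is not made up. Full scale, the value 1, is 2 cm for a shift and 0.1 rad for a turn. A row lasts 1/8 s, in which the tool goes at most 62.5 mm and 10.7 degrees, less where a joint would pass 70% of its speed; a pose out of reach is approached as far as the arm can. A call with a number of a shift or a turn outside -1 to 1 is refused whole. A call with a gripper value outside its range is refused whole. "fingers" is the opening, from -1 (shut) to 1 (fully open), set as the call begins (left out, the last holds). The fingers move at their own pace and stop on an object; "grip_force" is the grip in N (left out, the last holds). Time passes only in rows, so rows that do not move let the fingers close, or fill a call up. It gives the time, the measured TCP pose, the force and the opening at its end, in the units of the state.
- env.state(): the state, without advancing time (a new reading comes with each control period).
- viewer.read_camera(name): name is "scene" or "top" or "wrist"; returns a dict with "color" (420x560x3 uint8, red, green, blue), "fx", "fy", "cx", "cy" (pixels), "pose" (4x4, takes a point from camera to world coordinates). Camera axes: x right, y down, z forward; pixel columns grow to the right and rows downward; lengths in m; the calibration is good to about 2 mm. The wrist camera is an equidistant fisheye: a pixel r from the principal point sees the ray r / f radians off the axis. A picture is of the moment at which its call begins. There is no depth.
- env.sign_off(): hands the job in, once; it reports no verdict.
The state is a dict: "time_s": time; "joint_pos": joint angles; "joint_vel": joint speeds; "effort": joint torques, N m; "ee_pos": TCP position; "tcp_rot": TCP orientation; "wrist_force": force on the tool from outside, world axes, zero at the start; "torque": the same for the moment, N m; "finger_gap": finger opening in m.
Only numpy, scipy, OpenCV 4.12 (cv2) and the standard library are available. Lean on these libraries where they do the work, as an engineer would, in place of code of your own. Each camera call takes 0.05 s, during which the arm holds its last target. There are 200 camera calls.

## Working session

There is one attempt and no reset: what is moved stays moved. The work goes in short steps, Python scripts to look and compute and a tool call to move; the robot and the scene stay as the last step left them, time stands still between calls to the robot, and variables do not carry over. Pictures are saved under pics/ and viewed, about 8 in all and at most 12, crops included, and the job is handed in when it is done.

Besides the shell and the picture viewer there is one more tool, called after "Request:" as name(argument=value, ...), one argument or row to a line, values as JSON. send_rows: Moves the arm, as the interface text tells. Shift numbers are shares of 2 cm and turn numbers shares of 0.1 rad, none past 1 either way. Its arguments: {"type":"object","properties":{"plan":{"type":"array"},"fingers":{"type":"number"},"grip_force":{"type":"number"}},"required":["plan"]}

```bash
mkdir -p pics; python3 - <<'E'
from bench import env, viewer
import cv2, numpy as np, pickle
s=env.state(); print({k:np.round(v,3) for k,v in s.items()})
for n in ("top","scene"):
    c=viewer.read_camera(n); pickle.dump(c,open(f"{n}0.pkl","wb"))
    cv2.imwrite(f"pics/{n}0.png",c["color"][:,:,::-1]); print(n,c["fx"],c["cx"],c["cy"],np.round(c["pose"],3).tolist())
E
```

```text
{'time_s': np.float64(0.0), 'joint_pos': array([-1.33 ,  0.412, -0.013,  1.597,  0.006,  1.134, -0.082]), 'joint_vel': array([-0.001, -0.   ,  0.001,  0.   ,  0.002, -0.002,  0.001]), 'effort': array([-0.0000e+00, -6.0061e+01,  6.8200e-01, -2.9942e+01,  1.4000e-02,
        1.1000e-02, -0.0000e+00]), 'ee_pos': array([0.19 , 0.595, 0.211]), 'tcp_rot': array([-0.98 ,  1.341,  0.978]), 'wrist_force': array([-0.739,  0.342,  0.678]), 'torque': array([-0.097,  0.009, -0.006]), 'finger_gap': np.float64(0.085)}
top 487.1157306943246 284.7626409177221 208.6769890581433 [[0.0, -0.998, 0.057, 0.483], [-1.0, -0.001, -0.009, 0.004], [0.009, -0.057, -0.998, 0.971], [0.0, 0.0, 0.0, 1.0]]
scene 389.4998924771401 278.44906747973414 207.70008702392903 [[-0.728, 0.488, -0.481, 0.942], [0.685, 0.509, -0.521, 0.451], [-0.009, -0.709, -0.705, 0.719], [0.0, 0.0, 0.0, 1.0]]
```

View pics/top0.png

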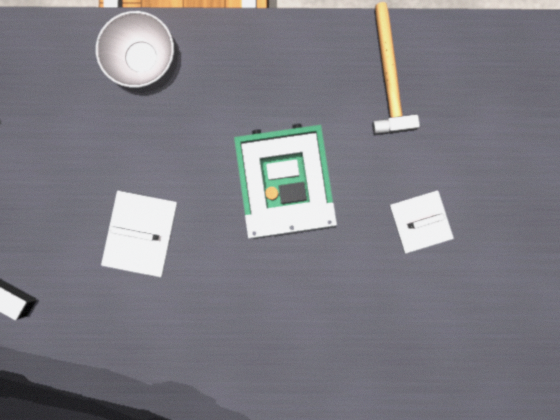

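View pics/scene0.png

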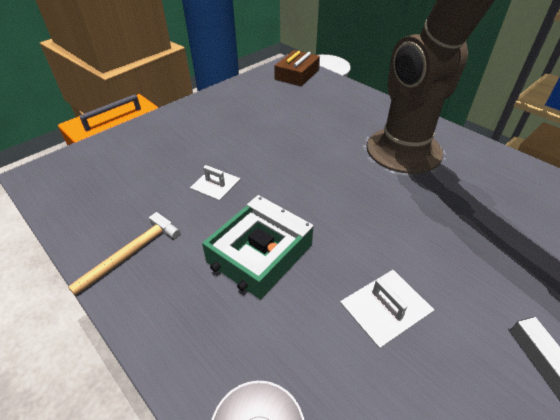

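The top view shows the panel at about (140,234), the small plate at (422,221), and the housing at (286,182). The lip is on the housing's lower side, at row ~220, which faces the robot. The scene view agrees.

```bash
cat > h.py <<'E'
import numpy as np, cv2
from scipy.spatial.transform import Rotation as R
def ray(c,uv):
    uv=np.atleast_2d(uv).astype(float)
    d=np.c_[(uv[:,0]-c["cx"])/c["fx"],(uv[:,1]-c["cy"])/c["fy"],np.ones(len(uv))]
    return c["pose"][:3,3], d@c["pose"][:3,:3].T
def onz(c,uv,z):
    o,d=ray(c,uv); return o+d*((z-o[2])/d[:,2])[:,None]
def proj(c,p):
    q=(np.atleast_2d(p)-c["pose"][:3,3])@c["pose"][:3,:3]
    return np.c_[c["fx"]*q[:,0]/q[:,2]+c["cx"],c["fy"]*q[:,1]/q[:,2]+c["cy"]]
def rect(pts):
    r=cv2.minAreaRect((pts[:,:2]*1000).astype(np.float32)); b=cv2.boxPoints(r)
    e=[b[1]-b[0],b[2]-b[1]]; e=max(e,key=np.linalg.norm)
    return np.round(r[0],1),np.round(r[1],1),round(np.degrees(np.arctan2(e[1],e[0]))%180,1)
def mask(c):
    h=cv2.cvtColor(c["color"],cv2.COLOR_RGB2HSV)
    g=cv2.inRange(h,(60,90,40),(90,255,255)); w=cv2.inRange(h,(0,0,170),(180,60,255))
    return g,w
E
python3 - <<'E'
import pickle; from h import *
c=pickle.load(open("top0.pkl","rb")); g,w=mask(c)
for name,m,(x0,y0,x1,y1),z in (("panel",w,(90,170,190,300),.004),("small",w,(380,180,470,270),.004),("housing",g|w,(225,115,345,245),.068),("lip",w,(240,200,345,245),.071)):
    M=np.zeros_like(m); M[y0:y1,x0:x1]=m[y0:y1,x0:x1]
    if name=="housing": M=cv2.morphologyEx(M,cv2.MORPH_OPEN,np.ones((3,3)))
    n,l,st,_=cv2.connectedComponentsWithStats(M); k=1+np.argmax(st[1:,4]) 
    M=(l==k).astype(np.uint8)
    p=np.vstack([q[:,0] for q in cv2.findContours(M,0,1)[0]])
    print(name,st[k],rect(onz(c,p,z)))
# recess white+inner via lighter steps: handle dark lines
P=onz(c,[[110,229],[160,238]],.053); print(P)
E
```

```text
panel [ 101  190   76   87 4740] (array([489.1, 284.9]), array([122.3, 152.8]), np.float32(169.1))
small [ 390  190   64   64 2601] (array([ 512.9, -276.2]), array([102.5, 102.4]), np.float32(16.8))
housing [ 235  126  102  112 7550] (array([586.8,  -3.3]), array([191.2, 166.7]), np.float32(8.4))
lip [ 245  200   92   38 2557] (array([526.1, -12.2]), array([ 68.8, 166.2]), np.float32(98.1))
[[0.49672225 0.3242957  0.053     ]
 [0.47986605 0.23041793 0.053     ]]
```

```bash
cat >> h.py <<'E'
def toolR(yaw,tilt,sgn):   # panel x at yaw, +x edge raised by tilt (rad); jaws along +-panel x
    P=R.from_euler('z',yaw)*R.from_euler('y',-tilt); M=P.as_matrix()
    return R.from_matrix(np.c_[-M[:,2],np.cross(sgn*M[:,0],-M[:,2]),sgn*M[:,0]]),M
def todo(s,pos,Rt):
    w=(Rt*R.from_rotvec(s["tcp_rot"]).inv()).as_rotvec()
    print("shift rows",np.round((np.array(pos)-s["ee_pos"])/.02,2),"turn rows",np.round(w/.1,2))
E
python3 - <<'E'
from h import *; from bench import env
s=env.state(); print(np.round(R.from_rotvec(s["tcp_rot"]).as_matrix(),2))
for g in (1,-1): todo(s,(.489,.285,.15),toolR(np.radians(-10.9),0,g)[0])
E
```

```text
[[-0.   -0.95  0.3 ]
 [-0.    0.3   0.95]
 [-1.   -0.   -0.  ]]
shift rows [ 14.96 -15.5   -3.07] turn rows [ 1.000e-02 -1.000e-02 -1.452e+01]
shift rows [ 14.96 -15.5   -3.07] turn rows [1.000e-02 1.000e-02 1.689e+01]
```

Request:
send_rows(
  plan=[
    {"x": 1, "y": -1, "az": -1},
    {"x": 1, "y": -1, "az": -1},
    {"x": 1, "y": -1, "az": -1},
    {"x": 1, "y": -1, "az": -1},
    {"x": 1, "y": -1, "az": -1},
  ],
  fingers=1,
  grip_force=60,
)

```text
invalid input at $.plan[0]: expected keys x, y, z, ax, ay, az
```

Request:
send_rows(
  plan=[
    {"x": 1, "y": -1, "az": -1},
    {"x": 1, "y": -1, "az": -1},
    {"x": 1, "y": -1, "az": -1},
    {"x": 1, "y": -1, "az": -1},
    {"x": 1, "y": -1, "az": -1},
  ],
)

```text
invalid input at $.plan[0]: expected keys x, y, z, ax, ay, az
```

Request:
send_rows(
  plan=[
    {"x": 1, "y": -1, "z": -0.5, "az": -1},
    {"x": 1, "y": -1, "z": -0.5, "az": -1},
    {"x": 1, "y": -1, "z": -0.5, "az": -1},
    {"x": 1, "y": -1, "z": -0.5, "az": -1},
    {"x": 0.9, "y": -1, "z": -0.5, "az": -0.5},
  ],
)

```text
invalid input at $.plan[0]: expected keys x, y, z, ax, ay, az
```

```bash
python3 - <<'E'
from h import *; from bench import env,viewer
import pickle
s=env.state(); print(s["time_s"],np.round(s["joint_pos"],2),s["ee_pos"])
todo(s,(.489,.285,.15),toolR(np.radians(-10.9),0,1)[0])
c=viewer.read_camera("wrist"); pickle.dump(c,open("w1.pkl","wb")); cv2.imwrite("pics/w1.png",c["color"][:,:,::-1]); print(c["fx"],np.round(c["pose"],3))
E
```

```text
0.1 [-1.33  0.41 -0.01  1.6   0.01  1.13 -0.08] [0.18984981 0.59498777 0.21144127]
shift rows [ 14.96 -15.5   -3.07] turn rows [ 1.000e-02 -1.000e-02 -1.452e+01]
325.19226210127806 [[ 0.304  0.915  0.264  0.123]
 [ 0.953 -0.292 -0.085  0.616]
 [-0.001  0.277 -0.961  0.374]
 [ 0.     0.     0.     1.   ]]
```

View pics/w1.png

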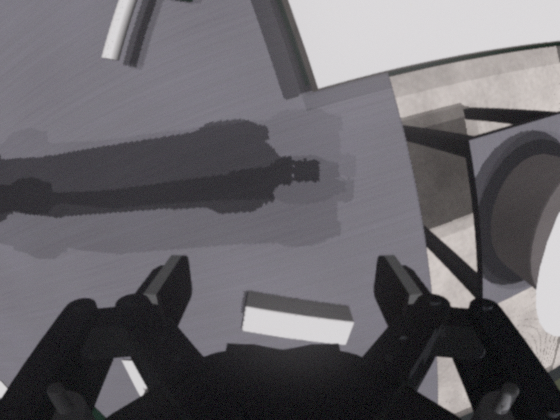

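The rows need all six keys, so those three calls were refused and the arm has not moved. This wrist view only shows the start pose. I'll resend.

Request:
send_rows(
  plan=[
    {"x": 1, "y": -1, "z": 0, "ax": 0, "ay": 0, "az": -1},
    {"x": 1, "y": -1, "z": 0, "ax": 0, "ay": 0, "az": -1},
    {"x": 1, "y": -1, "z": 0, "ax": 0, "ay": 0, "az": -1},
    {"x": 1, "y": -1, "z": 0, "ax": 0, "ay": 0, "az": -1},
    {"x": 1, "y": -1, "z": 0, "ax": 0, "ay": 0, "az": -1},
  ],
  fingers=1,
  grip_force=60,
)

```text
time_s: 0.78
ee_pos: [0.2893, 0.4927, 0.2094]
tcp_rot: [-0.589, 1.494, 0.587]
wrist_force: [0.5, 0.6, 0.5]
finger_gap: 0.0852
```

Request:
send_rows(
  plan=[
    {"x": 1, "y": -1, "z": 0, "ax": 0, "ay": 0, "az": -1},
    {"x": 1, "y": -1, "z": 0, "ax": 0, "ay": 0, "az": -1},
    {"x": 1, "y": -1, "z": 0, "ax": 0, "ay": 0, "az": -1},
    {"x": 1, "y": -1, "z": 0, "ax": 0, "ay": 0, "az": -1},
    {"x": 1, "y": -1, "z": 0, "ax": 0, "ay": 0, "az": -1},
  ],
)

```text
time_s: 1.4
ee_pos: [0.3918, 0.3884, 0.2085]
tcp_rot: [-0.186, 1.569, 0.184]
wrist_force: [-0.4, 0.2, 0.0]
finger_gap: 0.0856
```

Request:
send_rows(
  plan=[
    {"x": 1, "y": -1, "z": 0, "ax": 0, "ay": 0, "az": -1},
    {"x": 1, "y": -1, "z": 0, "ax": 0, "ay": 0, "az": -1},
    {"x": 1, "y": -1, "z": 0, "ax": 0, "ay": 0, "az": -1},
    {"x": 1, "y": -1, "z": 0, "ax": 0, "ay": 0, "az": -1},
    {"x": 0.9, "y": -1, "z": 0, "ax": 0, "ay": 0, "az": -0.5},
  ],
)

```text
time_s: 2.02
ee_pos: [0.4926, 0.2841, 0.2077]
tcp_rot: [0.182, 1.571, -0.183]
wrist_force: [0.2, -0.2, 0.5]
finger_gap: 0.0851
```

```bash
python3 - <<'E'
from h import *; from bench import env,viewer
s=env.state(); print(s["time_s"],np.round(s["joint_pos"],2),s["ee_pos"])
todo(s,(.489,.285,.15),toolR(np.radians(-10.9),0,1)[0])
E
```

```text
2.025 [-0.94  0.34  0.43  1.76 -0.16  1.09 -0.69] [0.49263455 0.28406218 0.20766818]
shift rows [-0.18  0.05 -2.88] turn rows [-0.   -0.08  0.42]
```

Request:
send_rows(
  plan=[
    {"x": -0.15, "y": 0, "z": -1, "ax": 0, "ay": 0, "az": 0.4},
    {"x": 0, "y": 0, "z": -1, "ax": 0, "ay": 0, "az": 0},
    {"x": 0, "y": 0, "z": -1, "ax": 0, "ay": 0, "az": 0},
    {"x": 0, "y": 0, "z": -0.5, "ax": 0, "ay": 0, "az": 0},
    {"x": 0, "y": 0, "z": 0, "ax": 0, "ay": 0, "az": 0},
  ],
)

```text
time_s: 2.65
ee_pos: [0.4941, 0.2789, 0.136]
tcp_rot: [0.155, 1.571, -0.157]
wrist_force: [-1.1, -0.5, -0.6]
finger_gap: 0.0851
```

```bash
python3 - <<'E'
from h import *; from bench import env,viewer
import pickle
s=env.state(); print(s["time_s"],s["ee_pos"])
todo(s,(.489,.285,.036),toolR(np.radians(-10.9),0,1)[0])
c=viewer.read_camera("wrist"); pickle.dump(c,open("w2.pkl","wb")); cv2.imwrite("pics/w2.png",c["color"][:,:,::-1]); print(c["fx"],c["cx"],c["cy"],np.round(c["pose"],3))
E
```

```text
2.65 [0.49406286 0.27891473 0.13603008]
shift rows [-0.25  0.3  -5.  ] turn rows [ 0.01 -0.06  0.09]
325.19226210127806 282.44158923749325 204.20751709009483 [[ 0.98  -0.189 -0.06   0.509]
 [-0.198 -0.942 -0.271  0.347]
 [-0.005  0.278 -0.961  0.298]
 [ 0.     0.     0.     1.   ]]
```

View pics/w2.png

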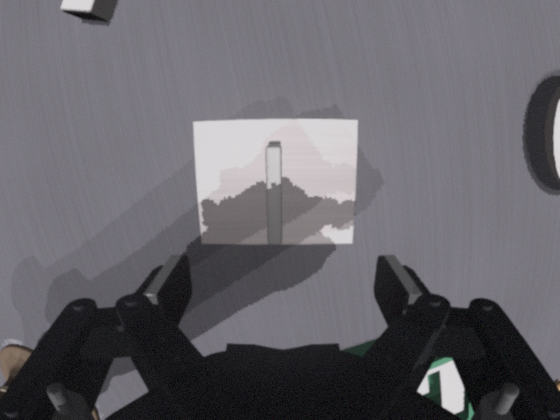

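The wrist view shows the plate with corners at about (193,122), (358,120), (354,243) and (200,244). The bar runs along columns 267–282, between the fingers, which sit at columns ~190 and ~375. I'll cast these to points.

```bash
cat >> h.py <<'E'
def wonz(c,uv,z):
    v=(np.atleast_2d(uv).astype(float)-[c["cx"],c["cy"]])/[c["fx"],c["fy"]]; t=np.linalg.norm(v,axis=1,keepdims=True)
    d=np.c_[v/t*np.sin(t),np.cos(t)]@c["pose"][:3,:3].T; o=c["pose"][:3,3]
    return o+d*((z-o[2])/d[:,2])[:,None]
E
python3 - <<'E'
import pickle; from h import *
c=pickle.load(open("w2.pkl","rb"))
q=wonz(c,[[193,122],[358,120],[354,243],[200,244]],.004); print(np.round(q,4),q.mean(0),rect(q))
b=wonz(c,[[274.5,152],[275,238]],.053); print(np.round(b,4))
# bar centreline at plate-centre
yaw=np.radians(-10.9); ex=np.array([np.cos(yaw),np.sin(yaw)]); print("along panel x: bar",b[:,:2]@ex,"rect top0",np.array([.489,.285])@ex,"wrist",q.mean(0)[:2]@ex)
E
```

```text
[[0.4256 0.3575 0.004 ]
 [0.5738 0.3289 0.004 ]
 [0.5526 0.2109 0.004 ]
 [0.4012 0.2397 0.004 ]] [0.48829867 0.28424994 0.004     ] (array([488.1, 284.4]), array([120.3, 154.1]), np.float32(169.2))
[[0.496  0.3196 0.053 ]
 [0.4821 0.2513 0.053 ]]
along panel x: bar [0.42658676 0.42593058] rect top0 0.42628560925644193 wrist 0.425738764096526
```

Request:
send_rows(
  plan=[
    {"x": -0.15, "y": 0.2, "z": -0.5, "ax": 0, "ay": 0, "az": 0.1},
    {"x": -0.1, "y": 0.15, "z": -0.8, "ax": 0, "ay": 0, "az": 0},
    {"x": 0, "y": 0.05, "z": -0.9, "ax": 0, "ay": 0, "az": 0},
    {"x": 0, "y": 0, "z": -0.8, "ax": 0, "ay": 0, "az": 0},
    {"x": 0, "y": 0, "z": 0, "ax": 0, "ay": 0, "az": 0},
  ],
)

```text
time_s: 3.32
ee_pos: [0.4886, 0.289, 0.0736]
tcp_rot: [0.147, 1.57, -0.146]
wrist_force: [0.2, -0.1, 0.5]
finger_gap: 0.0857
```

```bash
python3 - <<'E'
from h import *; from bench import env
s=env.state(); todo(s,(.4885,.2848,.037),toolR(np.radians(-10.9),0,1)[0]); print(s["ee_pos"])
E
```

```text
shift rows [-0.01 -0.21 -1.83] turn rows [-0.02 -0.04 -0.04]
[0.48861912 0.2890062  0.07360328]
```

Request:
send_rows(
  plan=[
    {"x": 0, "y": -0.1, "z": -0.7, "ax": 0, "ay": 0, "az": 0},
    {"x": 0, "y": -0.05, "z": -0.6, "ax": 0, "ay": 0, "az": 0},
    {"x": 0, "y": -0.05, "z": -0.5, "ax": 0, "ay": 0, "az": 0},
    {"x": 0, "y": 0, "z": 0, "ax": 0, "ay": 0, "az": 0},
    {"x": 0, "y": 0, "z": 0, "ax": 0, "ay": 0, "az": 0},
  ],
)

```text
time_s: 3.95
ee_pos: [0.4892, 0.2847, 0.0356]
tcp_rot: [0.148, 1.569, -0.146]
wrist_force: [0.8, 0.4, -0.3]
finger_gap: 0.0853
```

```bash
python3 - <<'E'
from h import *; from bench import env
s=env.state(); todo(s,(.4885,.2848,.037),toolR(np.radians(-10.9),0,1)[0]); print(s["ee_pos"])
E
```

```text
shift rows [-0.04  0.01  0.07] turn rows [-0.02 -0.04 -0.03]
[0.48922047 0.28465796 0.03557801]
```

Request:
send_rows(
  plan=[
    {"x": 0, "y": 0, "z": 0, "ax": 0, "ay": 0, "az": 0},
    {"x": 0, "y": 0, "z": 0, "ax": 0, "ay": 0, "az": 0},
    {"x": 0, "y": 0, "z": 0, "ax": 0, "ay": 0, "az": 0},
    {"x": 0, "y": 0, "z": 0, "ax": 0, "ay": 0, "az": 0},
    {"x": 0, "y": 0, "z": 0, "ax": 0, "ay": 0, "az": 0},
  ],
  fingers=-1,
  grip_force=70,
)

```text
time_s: 4.58
ee_pos: [0.4899, 0.2853, 0.0368]
tcp_rot: [0.149, 1.568, -0.144]
wrist_force: [0.3, -0.9, 0.1]
finger_gap: 0.0
```

Request:
send_rows(
  plan=[
    {"x": 0, "y": 0, "z": 0.1, "ax": 0, "ay": 0, "az": 0},
    {"x": 0, "y": 0, "z": 0.3, "ax": 0, "ay": 0, "az": 0},
    {"x": 0, "y": 0, "z": 0.6, "ax": 0, "ay": 0, "az": 0},
    {"x": 0, "y": 0, "z": 1, "ax": 0, "ay": 0, "az": 0},
    {"x": 0, "y": 0, "z": 1, "ax": 0, "ay": 0, "az": 0},
  ],
)

```text
time_s: 5.2
ee_pos: [0.4893, 0.2847, 0.0992]
tcp_rot: [0.148, 1.569, -0.146]
wrist_force: [0.0, -0.6, -0.4]
finger_gap: -0.0002
```

```bash
python3 - <<'E'
from h import *; from bench import env
s=env.state(); print(s["time_s"],s["finger_gap"],s["ee_pos"],s["wrist_force"],s["torque"]); yaw=np.radians(8.4)
T,M=toolR(yaw,np.radians(15),1); print(M)
ex=np.array([np.cos(yaw),np.sin(yaw),0]); H=np.array([.587,-.003,0])
def tcp(xe,ze,th):   # lower edge of panel underside at housing x=xe,z=ze; returns TCP
    T,M=toolR(yaw,th,1); return H+ex*xe+[0,0,ze]+M@[.075,0,.0365]
for th,xe,ze in ((15,-.035,.105),(15,-.045,.056),(15,-.072,.054),(0,-.075,.05)):
    p=tcp(xe,ze,np.radians(th)); print(th,xe,ze,np.round(p,4)); todo(s,p,toolR(yaw,np.radians(th),1)[0])
E
```

```text
5.2 -0.00020177360227252515 [0.48930868 0.28466743 0.09922857] [ 0.03598867 -0.57886241 -0.38713706] [-0.06158787 -0.01609495 -0.0358262 ]
[[ 0.9555637  -0.14608303 -0.25604252]
 [ 0.14110537  0.98927233 -0.03780907]
 [ 0.25881905  0.          0.96592583]]
15 -0.035 0.105 [0.6147 0.0011 0.1597]
shift rows [  6.27 -14.18   3.02] turn rows [-0.07 -2.67  3.32]
15 -0.045 0.056 [ 6.048e-01 -4.000e-04  1.107e-01]
shift rows [  5.77 -14.25   0.57] turn rows [-0.07 -2.67  3.32]
15 -0.072 0.054 [ 0.5781 -0.0043  0.1087]
shift rows [  4.44 -14.45   0.47] turn rows [-0.07 -2.67  3.32]
0 -0.075 0.05 [ 0.587  -0.003   0.0865]
shift rows [  4.88 -14.38  -0.64] turn rows [-0.01 -0.04  3.34]
```

The gap reads 0, so the fingers missed the bar. I'll look before moving again.

```bash
python3 - <<'E'
from h import *; from bench import env,viewer
import pickle
o=[]
for n in ("wrist","scene"):
    c=viewer.read_camera(n); pickle.dump(c,open(n+"3.pkl","wb")); I=c["color"][:,:,::-1]
    o.append(cv2.resize(I,(400,300)) if n=="wrist" else cv2.resize(I[150:390,240:560],(400,300)))
cv2.imwrite("pics/c3.png",np.hstack(o)); 
E
```

```text
(no output)
```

View pics/c3.png

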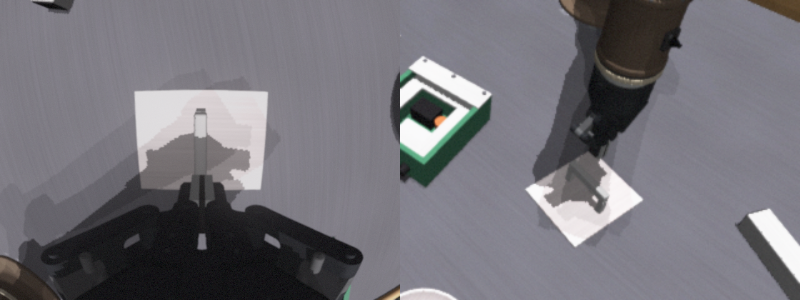

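```bash
python3 - <<'E'
from h import *; from bench import env
import pickle
s=env.state(); c=pickle.load(open("scene3.pkl","rb")); Rt=R.from_rotvec(s["tcp_rot"]).as_matrix()
print("tcp/tip",proj(c,[s["ee_pos"],s["ee_pos"]+Rt[:,0]*.011, s["ee_pos"]+Rt[:,0]*-.1]))
yaw=np.radians(-10.9); M=R.from_euler('z',yaw).as_matrix(); C=np.array([.4885,.2848,0])
print("bar ends",proj(c,[C+M@[0,y,.053] for y in (-.04,.04)]), "plate",proj(c,[C+M@[a*.075,b*.06,.004] for a,b in ((-1,-1),(1,-1),(1,1),(-1,1))]))
print("old tip", proj(c,[[.4895,.285,.025]]))
I=c["color"][:,:,::-1][190:350,330:530]; cv2.imwrite("pics/c4.png",cv2.resize(I,(800,640))[:600])
c=pickle.load(open("wrist3.pkl","rb")); print(c["pose"].round(3))
E
```

```text
tcp/tip [[394.89868169 278.69266495]
 [393.76372778 282.03861581]
 [406.41936394 244.72861026]]
bar ends [[376.59268751 277.67734231]
 [405.116012   306.77404566]] plate [[391.89569391 269.11333463]
 [339.2637276  300.68620291]
 [378.74294245 346.89126769]
 [433.36214517 309.23022868]]
old tip [[387.54110083 299.7799089 ]]
[[ 0.983 -0.178 -0.054  0.503]
 [-0.186 -0.945 -0.27   0.353]
 [-0.003  0.275 -0.961  0.262]
 [ 0.     0.     0.     1.   ]]
```

View pics/c4.png

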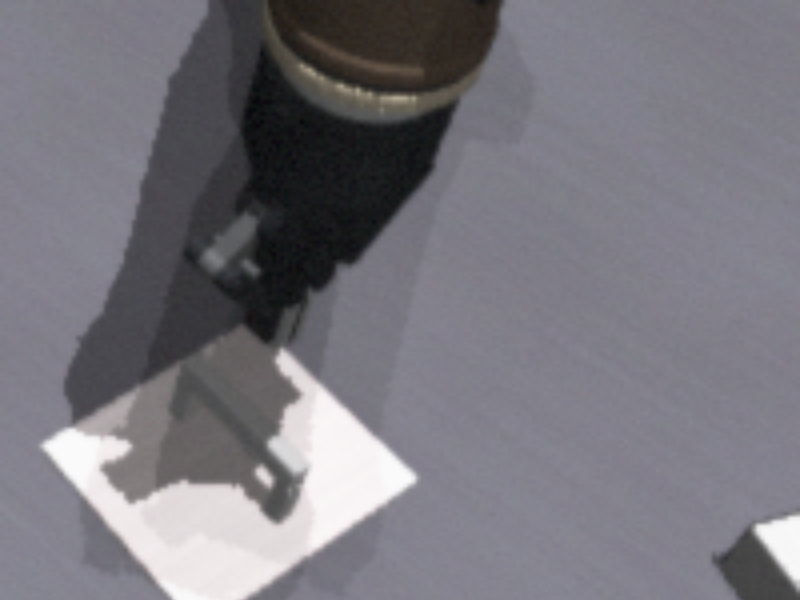

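The panel sits where it was measured. The shut fingertips appear at about scene pixel (397,276), some 6–7 px above the (394,282) I predicted. I'll check the tip position against the reported TCP by triangulating from both views.

```bash
cat >> h.py <<'E'
def wproj(c,p):
    q=(np.atleast_2d(p)-c["pose"][:3,3])@c["pose"][:3,:3]; r=np.linalg.norm(q[:,:2],axis=1); t=np.arctan2(r,q[:,2])
    return np.c_[c["fx"]*t*q[:,0]/r+c["cx"],c["fy"]*t*q[:,1]/r+c["cy"]]
E
python3 - <<'E'
from h import *; from bench import env
import pickle
s=env.state(); Rt=R.from_rotvec(s["tcp_rot"]).as_matrix(); w=pickle.load(open("wrist3.pkl","rb")); c=pickle.load(open("scene3.pkl","rb"))
print("wrist predicted tcp,tip,grasp",wproj(w,[s["ee_pos"]+Rt[:,0]*a for a in (0,.011,-.008)]))
# camera in tool frame, two times
w2=pickle.load(open("w2.pkl","rb"))
print("cam in tool",(Rt.T@(w["pose"][:3,3]-s["ee_pos"])).round(4))
# ray from wrist vs scene for tip
for wu in ((284,249),(284,258)):
  o1=w["pose"][:3,3]; d1=wonz(w,[wu],0)[0]-o1; o2,d2=ray(c,[[397.5,276]]); d2=d2[0]
  A=np.c_[d1,-d2]; t=np.linalg.lstsq(A,o2-o1,rcond=None)[0]; print("tip tri",o1+d1*t[0],o2+d2*t[1])
I=w["color"][:,:,::-1][200:360,200:400]; cv2.imwrite("pics/c5.png",cv2.resize(I,(750,600)))
E
```

```text
wrist predicted tcp,tip,grasp [[284.1858241  244.52456973]
 [284.12947393 236.87074096]
 [284.23069009 250.67121448]]
cam in tool [-0.1606  0.0692 -0.0006]
tip tri [0.49112908 0.28838804 0.1132424 ] [0.49119399 0.28864485 0.11312554]
tip tri [0.4904355  0.28471168 0.11582547] [0.49169073 0.28882347 0.113794  ]
```

View pics/c5.png

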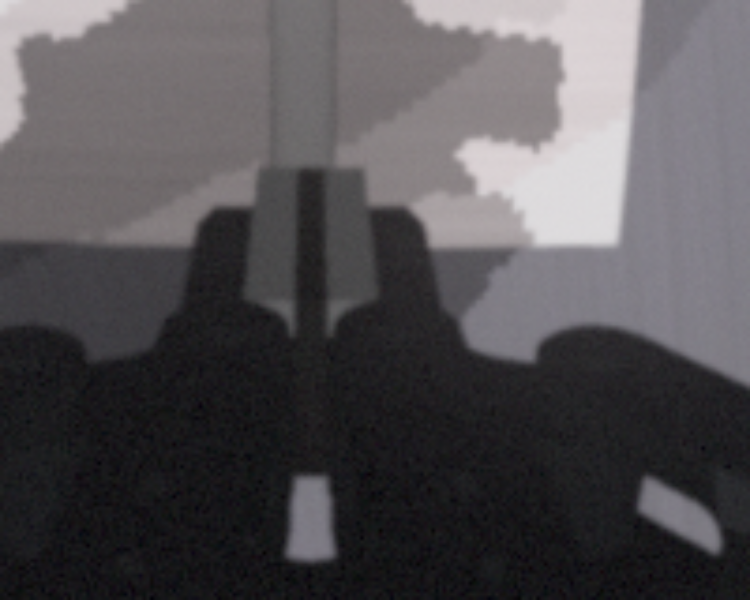

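Three measures agree: the wrist view, the scene triangulation (tip z 0.113 where 0.088 was expected), and the open-jaw width. The real fingertips stand about 25 mm behind where the tool frame puts them, so the fingers shut just above the bar. The panel has not moved. I'll open and go about 25 mm lower.

Request:
send_rows(
  plan=[
    {"x": 0, "y": 0, "z": 0, "ax": 0, "ay": 0, "az": 0},
    {"x": 0, "y": 0, "z": 0, "ax": 0, "ay": 0, "az": 0},
    {"x": 0, "y": 0, "z": -0.2, "ax": 0, "ay": 0, "az": 0},
    {"x": 0, "y": 0, "z": -0.5, "ax": 0, "ay": 0, "az": 0},
    {"x": 0, "y": 0, "z": 0, "ax": 0, "ay": 0, "az": 0},
  ],
  fingers=1,
)

```text
time_s: 5.92
ee_pos: [0.4894, 0.2849, 0.0838]
tcp_rot: [0.149, 1.569, -0.145]
wrist_force: [0.2, -0.5, 0.3]
finger_gap: 0.0856
```

Request:
send_rows(
  plan=[
    {"x": 0, "y": 0, "z": -0.7, "ax": 0, "ay": 0, "az": 0},
    {"x": 0, "y": 0, "z": -0.8, "ax": 0, "ay": 0, "az": 0},
    {"x": 0, "y": 0, "z": -0.6, "ax": 0, "ay": 0, "az": 0},
    {"x": 0, "y": 0, "z": -0.2, "ax": 0, "ay": 0, "az": 0},
    {"x": 0, "y": 0, "z": 0, "ax": 0, "ay": 0, "az": 0},
  ],
)

```text
time_s: 6.55
ee_pos: [0.4887, 0.2843, 0.0333]
tcp_rot: [0.148, 1.57, -0.146]
wrist_force: [0.7, -0.7, 0.2]
finger_gap: 0.0851
```

```bash
python3 - <<'E'
from h import *; from bench import env
s=env.state(); todo(s,(.4885,.2848,.010),toolR(np.radians(-10.9),0,1)[0]); print(s["ee_pos"],s["finger_gap"],s["wrist_force"])
E
```

```text
shift rows [-0.01  0.03 -1.16] turn rows [-0.01 -0.04 -0.03]
[0.4887269  0.28426316 0.0332697 ] 0.08512143859537742 [ 0.74689622 -0.73991601  0.16723714]
```

Request:
send_rows(
  plan=[
    {"x": 0, "y": 0, "z": -0.4, "ax": 0, "ay": 0, "az": 0},
    {"x": 0, "y": 0, "z": -0.4, "ax": 0, "ay": 0, "az": 0},
    {"x": 0, "y": 0, "z": -0.25, "ax": 0, "ay": 0, "az": 0},
    {"x": 0, "y": 0, "z": -0.1, "ax": 0, "ay": 0, "az": 0},
    {"x": 0, "y": 0, "z": 0, "ax": 0, "ay": 0, "az": 0},
  ],
)

```text
time_s: 7.18
ee_pos: [0.4893, 0.2846, 0.0094]
tcp_rot: [0.148, 1.569, -0.146]
wrist_force: [-0.3, 1.7, 0.4]
finger_gap: 0.0853
```

Request:
send_rows(
  plan=[
    {"x": 0, "y": 0, "z": 0, "ax": 0, "ay": 0, "az": 0},
    {"x": 0, "y": 0, "z": 0, "ax": 0, "ay": 0, "az": 0},
    {"x": 0, "y": 0, "z": 0, "ax": 0, "ay": 0, "az": 0},
    {"x": 0, "y": 0, "z": 0, "ax": 0, "ay": 0, "az": 0},
    {"x": 0, "y": 0, "z": 0, "ax": 0, "ay": 0, "az": 0},
  ],
  fingers=-1,
  grip_force=70,
)

```text
time_s: 7.8
ee_pos: [0.4896, 0.285, 0.0102]
tcp_rot: [0.149, 1.568, -0.145]
wrist_force: [-0.1, 0.0, 0.6]
finger_gap: 0.0109
```

The gap is 10.9 mm, so the bar is in the jaws. Lifting.

Request:
send_rows(
  plan=[
    {"x": 0, "y": 0, "z": 0.2, "ax": 0, "ay": 0, "az": 0},
    {"x": 0, "y": 0, "z": 0.5, "ax": 0, "ay": 0, "az": 0},
    {"x": 0, "y": 0, "z": 1, "ax": 0, "ay": 0, "az": 0},
    {"x": 0, "y": 0, "z": 1, "ax": 0, "ay": 0, "az": 0},
    {"x": 0, "y": 0, "z": 1, "ax": 0, "ay": 0, "az": 0},
  ],
)

```text
time_s: 8.43
ee_pos: [0.4873, 0.2833, 0.0854]
tcp_rot: [0.146, 1.573, -0.148]
wrist_force: [-0.3, 0.2, -2.8]
finger_gap: 0.0107
```

Request:
send_rows(
  plan=[
    {"x": 0, "y": -0.3, "z": 1, "ax": 0, "ay": 0, "az": 0.3},
    {"x": 0.3, "y": -0.5, "z": 1, "ax": 0, "ay": 0, "az": 0.5},
    {"x": 0.5, "y": -0.8, "z": 0.8, "ax": 0, "ay": -0.3, "az": 0.5},
    {"x": 0.5, "y": -1, "z": 0.5, "ax": 0, "ay": -0.3, "az": 0.5},
    {"x": 0.5, "y": -1, "z": 0.2, "ax": 0, "ay": -0.3, "az": 0.5},
  ],
)

```text
time_s: 9.05
ee_pos: [0.5233, 0.211, 0.1613]
tcp_rot: [-0.038, 1.483, 0.044]
wrist_force: [-0.1, -0.2, -3.8]
finger_gap: 0.0102
```

```bash
cat >> h.py <<'E'
YAW=np.radians(8.4); H=np.array([.587,-.003,0]); EX=np.array([np.cos(YAW),np.sin(YAW),0]); OFF=.010
def tcp(xe,ze,th):   # panel underside's lower edge at housing x=xe, z=ze
    T,M=toolR(YAW,np.radians(th),1); return H+EX*xe+[0,0,ze]+M@[.075,0,OFF],T
def report(s):       # panel pose in housing frame implied by tool
    M=R.from_rotvec(s["tcp_rot"]).as_matrix(); P=np.c_[M[:,2],np.cross(-M[:,0],M[:,2]),-M[:,0]]
    c=s["ee_pos"]-P[:,2]*OFF; Hm=R.from_euler('z',YAW).as_matrix(); f=lambda p:np.round(Hm.T@(p-H),4)
    print("t",s["time_s"],"centre",f(c),"-x edge",f(c-P[:,0]*.075),"+x edge",f(c+P[:,0]*.075),"eul zyx",np.round(np.degrees(R.from_matrix(Hm.T@P).as_euler('ZYX')),1),"F",np.round(s["wrist_force"],1),"gap",round(float(s["finger_gap"]),4))
E
python3 - <<'E'
from h import *; from bench import env
s=env.state(); report(s)
for a in ((-.035,.105,15),(-.045,.056,15),(-.072,.054,15)): todo(s,*tcp(*a))
E
```

```text
t 9.05 centre [-0.0308  0.2209  0.1513] -x edge [-0.1052  0.2279  0.1448] +x edge [0.0435 0.2139 0.1578] eul zyx [-5.4 -5.   0.1] F [-0.1 -0.2 -3.8] gap 0.0102
shift rows [  4.91 -10.44  -1.36] turn rows [ 0.16 -1.74  0.94]
shift rows [  4.41 -10.52  -3.81] turn rows [ 0.16 -1.74  0.94]
shift rows [  3.08 -10.71  -3.91] turn rows [ 0.16 -1.74  0.94]
```

Request:
send_rows(
  plan=[
    {"x": 0.5, "y": -1, "z": 0, "ax": 0, "ay": -0.2, "az": 0.1},
    {"x": 0.5, "y": -1, "z": 0, "ax": 0, "ay": -0.2, "az": 0.1},
    {"x": 0.5, "y": -1, "z": 0, "ax": 0, "ay": -0.2, "az": 0.1},
    {"x": 0.5, "y": -1, "z": 0, "ax": 0, "ay": -0.2, "az": 0.1},
    {"x": 0.5, "y": -1, "z": 0, "ax": 0, "ay": -0.2, "az": 0.1},
  ],
)

```text
time_s: 9.68
ee_pos: [0.5729, 0.1067, 0.164]
tcp_rot: [-0.076, 1.38, 0.083]
wrist_force: [-0.1, -0.7, -2.8]
finger_gap: 0.0108
```

Request:
send_rows(
  plan=[
    {"x": 0.5, "y": -1, "z": -0.1, "ax": 0, "ay": -0.2, "az": 0.1},
    {"x": 0.5, "y": -1, "z": -0.2, "ax": 0, "ay": -0.2, "az": 0.1},
    {"x": 0.5, "y": -0.8, "z": -0.2, "ax": 0, "ay": -0.2, "az": 0.1},
    {"x": 0.4, "y": -0.6, "z": -0.2, "ax": 0, "ay": 0, "az": 0},
    {"x": 0.2, "y": -0.2, "z": 0, "ax": 0, "ay": 0, "az": 0},
  ],
)

```text
time_s: 10.3
ee_pos: [0.6135, 0.0296, 0.1512]
tcp_rot: [-0.097, 1.32, 0.103]
wrist_force: [0.3, -0.7, -3.6]
finger_gap: 0.0105
```

Request:
send_rows(
  plan=[
    {"x": 0, "y": 0, "z": 0, "ax": 0, "ay": 0, "az": 0},
    {"x": 0, "y": 0, "z": 0, "ax": 0, "ay": 0, "az": 0},
    {"x": 0, "y": 0, "z": 0, "ax": 0, "ay": 0, "az": 0},
    {"x": 0, "y": 0, "z": 0, "ax": 0, "ay": 0, "az": 0},
    {"x": 0, "y": 0, "z": 0, "ax": 0, "ay": 0, "az": 0},
  ],
)

```text
time_s: 10.92
ee_pos: [0.6127, 0.0317, 0.1518]
tcp_rot: [-0.098, 1.32, 0.105]
wrist_force: [-0.0, 0.5, -4.1]
finger_gap: 0.0105
```

```bash
python3 - <<'E'
from h import *; from bench import env,viewer
import pickle
s=env.state(); report(s)
for a in ((-.035,.105,15),(-.045,.056,15),(-.072,.054,15)): todo(s,*tcp(*a))
c=viewer.read_camera("scene"); pickle.dump(c,open("scene6.pkl","wb")); 
w=viewer.read_camera("wrist"); Rt=R.from_rotvec(s["tcp_rot"]).as_matrix(); print("cam in tool",(Rt.T@(w["pose"][:3,3]-s["ee_pos"])).round(4))
P=np.c_[Rt[:,2],np.cross(-Rt[:,0],Rt[:,2]),-Rt[:,0]]; C=s["ee_pos"]-P[:,2]*OFF
I=c["color"][:,:,::-1].copy(); I=I[130:310,160:400]; I=cv2.resize(I,(800,600),interpolation=cv2.INTER_CUBIC)
for a,b in ((-1,-1),(1,-1),(1,1),(-1,1)):
    u=(proj(c,[C+P@[a*.075,b*.06,.004]])[0]-[160,130])*800/240; cv2.circle(I,tuple(u.astype(int).tolist()),5,(0,0,255),1)
Hm=R.from_euler('z',YAW).as_matrix()
for p in ((-.053,-.072,.071),(-.053,.072,.071),(.095,-.082,.068),(.095,.082,.068)):
    u=(proj(c,[H+Hm@p])[0]-[160,130])*800/240; cv2.circle(I,tuple(u.astype(int).tolist()),5,(255,0,0),1)
cv2.imwrite("pics/c6.png",I)
E
```

```text
t 10.925 centre [0.033  0.0305 0.1421] -x edge [-0.0397  0.0312  0.1237] +x edge [0.1057 0.0297 0.1604] eul zyx [ -0.6 -14.2  -0.7] F [-0.   0.5 -4.1] gap 0.0105
shift rows [ 0.44 -1.48 -0.88] turn rows [ 0.13 -0.13  0.14]
shift rows [-0.06 -1.56 -3.33] turn rows [ 0.13 -0.13  0.14]
shift rows [-1.39 -1.75 -3.43] turn rows [ 0.13 -0.13  0.14]
cam in tool [-0.1622  0.0697  0.0002]
```

View pics/c6.png

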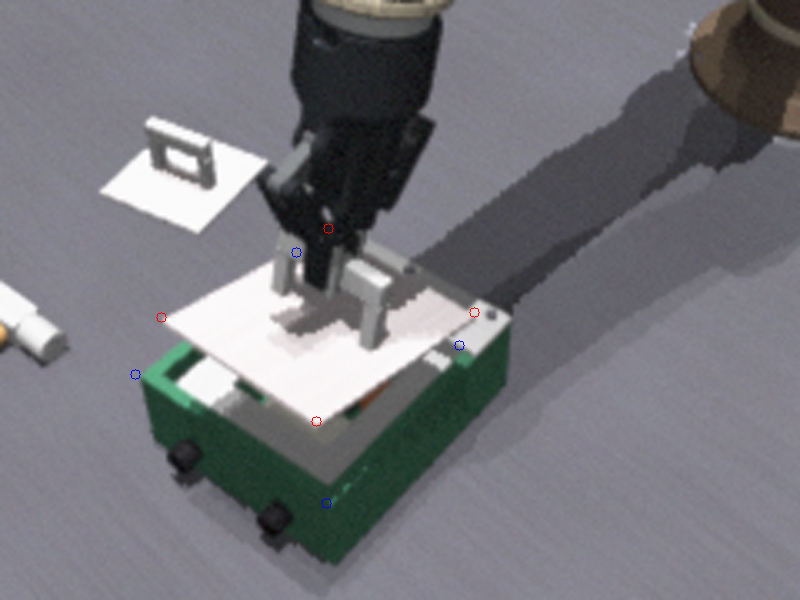

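The panel corners land right on the circles computed from the tool pose (red). The housing circles (blue) look a few pixels off, so I'll check the housing's rim corners in the unshadowed first scene picture.

```bash
python3 - <<'E'
from h import *
import pickle
c=pickle.load(open("scene0.pkl","rb")); I=c["color"][:,:,::-1]
Hm=R.from_euler('z',YAW).as_matrix()
J=cv2.resize(I[190:300,195:325],(780,660),interpolation=cv2.INTER_CUBIC)[:600].copy()
for p in ((-.095,-.082,.071),(-.095,.082,.071),(.095,-.082,.068),(.095,.082,.068),(-.053,-.072,.071),(-.053,.072,.071),(.085,-.072,.068),(.085,.072,.068)):
    u=(proj(c,[H+Hm@p])[0]-[195,190]+.5)*6; cv2.circle(J,tuple(u.astype(int).tolist()),5,(0,0,255),1)
cv2.imwrite("pics/c7.png",J)
E
```

```text
(no output)
```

View pics/c7.png

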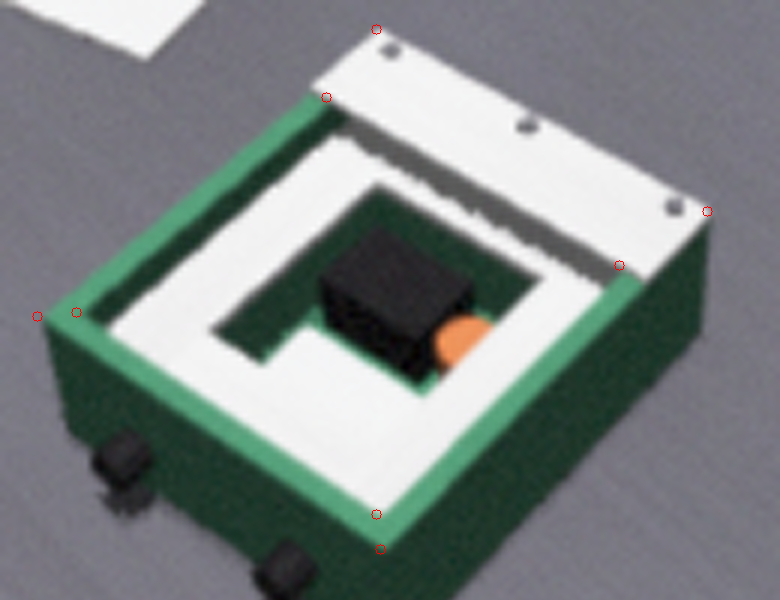

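The rim and lip corners match within about 1 px, under 2 mm. Next I'll centre y and level the yaw above the recess, then descend.

Request:
send_rows(
  plan=[
    {"x": 0.1, "y": -0.5, "z": 0, "ax": 0.1, "ay": -0.1, "az": 0.1},
    {"x": 0, "y": -0.5, "z": -0.2, "ax": 0, "ay": 0, "az": 0},
    {"x": 0, "y": -0.4, "z": -0.6, "ax": 0, "ay": 0, "az": 0},
    {"x": 0, "y": -0.1, "z": -0.5, "ax": 0, "ay": 0, "az": 0},
    {"x": 0, "y": 0, "z": 0, "ax": 0, "ay": 0, "az": 0},
  ],
)

```text
time_s: 11.65
ee_pos: [0.6141, 0.0007, 0.1231]
tcp_rot: [-0.096, 1.311, 0.12]
wrist_force: [0.5, 0.7, -2.4]
finger_gap: 0.0107
```

```bash
sed -i 's/\.587,-\.003,0/.586,-.003,0/' h.py; python3 - <<'E'
from h import *; from bench import env
s=env.state(); report(s)
for a in ((-.042,.056,15),(-.072,.054,15)): todo(s,*tcp(*a))
E
```

```text
t 11.65 centre [ 0.0309 -0.0005  0.1134] -x edge [-0.0416 -0.0003  0.0943] +x edge [ 0.1035 -0.0007  0.1325] eul zyx [ -0.2 -14.7  -0.2] F [ 0.5  0.7 -2.4] gap 0.0107
shift rows [-0.03  0.02 -1.9 ] turn rows [ 0.04 -0.04  0.04]
shift rows [-1.51 -0.2  -2.  ] turn rows [ 0.04 -0.04  0.04]
```

Request:
send_rows(
  plan=[
    {"x": 0, "y": 0, "z": -0.4, "ax": 0, "ay": 0, "az": 0},
    {"x": 0, "y": 0, "z": -0.5, "ax": 0, "ay": 0, "az": 0},
    {"x": 0, "y": 0, "z": -0.5, "ax": 0, "ay": 0, "az": 0},
    {"x": 0, "y": 0, "z": -0.3, "ax": 0, "ay": 0, "az": 0},
    {"x": 0, "y": 0, "z": 0, "ax": 0, "ay": 0, "az": 0},
  ],
)

```text
time_s: 12.28
ee_pos: [0.6141, 0.002, 0.0862]
tcp_rot: [-0.097, 1.312, 0.121]
wrist_force: [-0.6, -0.0, -3.2]
finger_gap: 0.0104
```

```bash
python3 - <<'E'
from h import *; from bench import env
s=env.state(); report(s)
for a in ((-.042,.056,15),(-.072,.054,15)): todo(s,*tcp(*a))
E
```

```text
t 12.275 centre [0.0311 0.0008 0.0765] -x edge [-0.0415  0.0009  0.0575] +x edge [0.1036 0.0007 0.0956] eul zyx [ -0.1 -14.7  -0.2] F [-0.6 -0.  -3.2] gap 0.0104
shift rows [-0.03 -0.05 -0.06] turn rows [ 0.03 -0.05  0.02]
shift rows [-1.51 -0.26 -0.16] turn rows [ 0.03 -0.05  0.02]
```

Request:
send_rows(
  plan=[
    {"x": 0, "y": -0.05, "z": -0.12, "ax": 0, "ay": 0, "az": 0},
    {"x": -0.3, "y": -0.05, "z": -0.03, "ax": 0, "ay": 0, "az": 0},
    {"x": -0.5, "y": -0.07, "z": 0, "ax": 0, "ay": 0, "az": 0},
    {"x": -0.5, "y": -0.07, "z": 0, "ax": 0, "ay": 0, "az": 0},
    {"x": 0, "y": 0, "z": 0, "ax": 0, "ay": 0, "az": 0},
  ],
)

```text
time_s: 12.9
ee_pos: [0.5861, -0.0034, 0.0838]
tcp_rot: [-0.097, 1.311, 0.121]
wrist_force: [-0.2, 0.0, -3.2]
finger_gap: 0.0104
```

```bash
python3 - <<'E'
from h import *; from bench import env,viewer
import pickle
s=env.state(); report(s)
for a in ((-.072,.054,15),(-.075,.052,8),(-.075,.0505,0)): todo(s,*tcp(*a))
c=viewer.read_camera("scene"); cv2.imwrite("pics/c8.png",cv2.resize(c["color"][:,:,::-1][170:310,180:340],(685,600),interpolation=cv2.INTER_CUBIC))
E
```

```text
t 12.9 centre [ 0.0026 -0.0005  0.0742] -x edge [-0.0699 -0.0003  0.0551] +x edge [ 0.0751 -0.0006  0.0933] eul zyx [ -0.1 -14.7  -0.2] F [-0.2  0.  -3.2] gap 0.0104
shift rows [-0.11  0.01 -0.04] turn rows [ 0.03 -0.04  0.02]
shift rows [-0.11  0.01 -0.58] turn rows [-0.15  1.17  0.02]
shift rows [-0.01  0.02 -1.17] turn rows [-0.35  2.55  0.02]
```

View pics/c8.png

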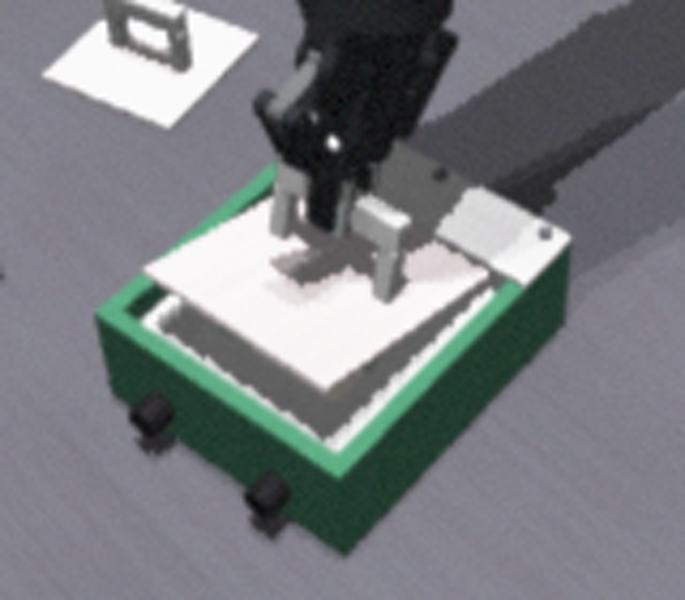

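The panel's edge disappears under the lip at about (490,275) and its other edge is still raised. It is hooked about 17 mm at 14.7° with no contact force. Now I'll lower it while turning level.

Request:
send_rows(
  plan=[
    {"x": -0.08, "y": 0, "z": -0.1, "ax": -0.03, "ay": 0.2, "az": 0},
    {"x": -0.02, "y": 0, "z": -0.14, "ax": -0.04, "ay": 0.3, "az": 0},
    {"x": 0, "y": 0, "z": -0.14, "ax": -0.04, "ay": 0.3, "az": 0},
    {"x": 0, "y": 0, "z": -0.14, "ax": -0.04, "ay": 0.3, "az": 0},
    {"x": 0, "y": 0, "z": 0, "ax": 0, "ay": 0, "az": 0},
  ],
)

```text
time_s: 13.58
ee_pos: [0.5867, -0.0027, 0.0738]
tcp_rot: [-0.106, 1.425, 0.118]
wrist_force: [-0.5, -0.2, -3.5]
finger_gap: 0.0107
```

```bash
python3 - <<'E'
from h import *; from bench import env
s=env.state(); report(s)
for a in ((-.075,.0505,0),): todo(s,*tcp(*a))
E
```

```text
t 13.575 centre [0.0022 0.0002 0.0639] -x edge [-0.072   0.0003  0.0532] +x edge [0.0764 0.0001 0.0746] eul zyx [-0.  -8.2 -0.1] F [-0.5 -0.2 -3.5] gap 0.0107
shift rows [-0.04 -0.02 -0.66] turn rows [-0.18  1.42  0.01]
```

Request:
send_rows(
  plan=[
    {"x": -0.03, "y": 0, "z": -0.12, "ax": -0.04, "ay": 0.3, "az": 0},
    {"x": -0.02, "y": 0, "z": -0.14, "ax": -0.04, "ay": 0.3, "az": 0},
    {"x": 0, "y": 0, "z": -0.14, "ax": -0.04, "ay": 0.3, "az": 0},
    {"x": 0, "y": 0, "z": -0.14, "ax": -0.04, "ay": 0.3, "az": 0},
    {"x": 0, "y": 0, "z": 0, "ax": 0, "ay": 0, "az": 0},
  ],
)

```text
time_s: 14.2
ee_pos: [0.5864, -0.0025, 0.0627]
tcp_rot: [-0.114, 1.546, 0.114]
wrist_force: [-0.2, 0.5, -3.6]
finger_gap: 0.0106
```

```bash
python3 - <<'E'
from h import *; from bench import env
s=env.state(); report(s)
for a in ((-.075,.0505,0),): todo(s,*tcp(*a))
E
```

```text
t 14.2 centre [0.0007 0.0005 0.0527] -x edge [-0.0743  0.0005  0.0511] +x edge [0.0757 0.0004 0.0543] eul zyx [-0.  -1.2 -0.1] F [-0.2  0.5 -3.6] gap 0.0106
shift rows [-0.02 -0.03 -0.11] turn rows [-0.02  0.21  0.01]
```

Almost flat. I'll press down gently until the wrist force shows the ledge taking the weight.

Request:
send_rows(
  plan=[
    {"x": 0, "y": 0, "z": -0.06, "ax": 0, "ay": 0.1, "az": 0},
    {"x": 0, "y": 0, "z": -0.06, "ax": -0.02, "ay": 0.11, "az": 0},
    {"x": 0, "y": 0, "z": -0.05, "ax": 0, "ay": 0, "az": 0},
    {"x": 0, "y": 0, "z": 0, "ax": 0, "ay": 0, "az": 0},
    {"x": 0, "y": 0, "z": 0, "ax": 0, "ay": 0, "az": 0},
  ],
)

```text
time_s: 14.82
ee_pos: [0.5864, -0.0026, 0.0604]
tcp_rot: [-0.114, 1.567, 0.114]
wrist_force: [-0.1, 0.4, -3.6]
finger_gap: 0.0104
```

```bash
python3 - <<'E'
from h import *; from bench import env
s=env.state(); report(s)
E
```

```text
t 14.825 centre [0.0005 0.0003 0.0504] -x edge [-0.0745  0.0004  0.0503] +x edge [0.0755 0.0002 0.0505] eul zyx [-0.1 -0.1  0. ] F [-0.1  0.4 -3.6] gap 0.0104
```

Request:
send_rows(
  plan=[
    {"x": 0, "y": 0, "z": -0.06, "ax": 0, "ay": 0, "az": 0},
    {"x": 0, "y": 0, "z": -0.05, "ax": 0, "ay": 0, "az": 0},
    {"x": 0, "y": 0, "z": 0, "ax": 0, "ay": 0, "az": 0},
    {"x": 0, "y": 0, "z": 0, "ax": 0, "ay": 0, "az": 0},
    {"x": 0, "y": 0, "z": 0, "ax": 0, "ay": 0, "az": 0},
  ],
)

```text
time_s: 15.45
ee_pos: [0.5866, -0.0026, 0.0602]
tcp_rot: [-0.113, 1.566, 0.115]
wrist_force: [-1.2, 0.0, 0.3]
finger_gap: 0.0108
```

```bash
python3 - <<'E'
from h import *; from bench import env
s=env.state(); report(s)
E
```

```text
t 15.45 centre [0.0007 0.0003 0.0502] -x edge [-0.0743  0.0004  0.05  ] +x edge [0.0757 0.0002 0.0504] eul zyx [-0.1 -0.1  0.1] F [-1.2  0.   0.3] gap 0.0108
```

The ledge now carries the weight: wrist z force went from -3.6 to about 0 N, with the underside at 50.2 mm. I'll open halfway and rise.

Request:
send_rows(
  plan=[
    {"x": 0, "y": 0, "z": 0, "ax": 0, "ay": 0, "az": 0},
    {"x": 0, "y": 0, "z": 0, "ax": 0, "ay": 0, "az": 0},
    {"x": 0, "y": 0, "z": 0, "ax": 0, "ay": 0, "az": 0},
    {"x": 0, "y": 0, "z": 0, "ax": 0, "ay": 0, "az": 0},
    {"x": 0, "y": 0, "z": 0, "ax": 0, "ay": 0, "az": 0},
  ],
  fingers=0,
)

```text
time_s: 16.08
ee_pos: [0.5876, -0.0026, 0.0606]
tcp_rot: [-0.113, 1.564, 0.115]
wrist_force: [-0.9, -1.2, -0.4]
finger_gap: 0.0428
```

Request:
send_rows(
  plan=[
    {"x": 0, "y": 0, "z": 0.3, "ax": 0, "ay": 0, "az": 0},
    {"x": 0, "y": 0, "z": 0.5, "ax": 0, "ay": 0, "az": 0},
    {"x": 0, "y": 0, "z": 0.8, "ax": 0, "ay": 0, "az": 0},
    {"x": 0, "y": 0, "z": 1, "ax": 0, "ay": 0, "az": 0},
    {"x": 0, "y": 0, "z": 1, "ax": 0, "ay": 0, "az": 0},
  ],
)

```text
time_s: 16.7
ee_pos: [0.5871, -0.0028, 0.1369]
tcp_rot: [-0.113, 1.565, 0.115]
wrist_force: [-0.1, 0.0, -0.4]
finger_gap: 0.0425
```

Request:
send_rows(
  plan=[
    {"x": -0.5, "y": 0, "z": 1, "ax": 0, "ay": 0, "az": 0},
    {"x": -1, "y": 0, "z": 0.5, "ax": 0, "ay": 0, "az": 0},
    {"x": -1, "y": 0, "z": 0, "ax": 0, "ay": 0, "az": 0},
    {"x": -0.5, "y": 0, "z": 0, "ax": 0, "ay": 0, "az": 0},
    {"x": 0, "y": 0, "z": 0, "ax": 0, "ay": 0, "az": 0},
  ],
)

```text
time_s: 17.32
ee_pos: [0.5283, -0.0032, 0.1754]
tcp_rot: [-0.111, 1.555, 0.115]
wrist_force: [0.5, -0.0, 0.0]
finger_gap: 0.0425
```

```bash
python3 - <<'E'
from h import *; from bench import env,viewer
s=env.state(); print(s["time_s"],s["ee_pos"],s["wrist_force"],s["finger_gap"])
c=viewer.read_camera("scene"); I=c["color"][:,:,::-1].copy()[150:310,160:350]; f=4; I=cv2.resize(I,None,fx=f,fy=f,interpolation=cv2.INTER_CUBIC)[:600]
Hm=R.from_euler('z',YAW).as_matrix()
for p in ((.075,.06,.054),(.075,-.06,.054),(0,-.04,.103),(0,.04,.103),(-.053,-.072,.071),(-.053,.072,.071)):
    u=(proj(c,[H+Hm@p])[0]-[160,150]+.5)*f; cv2.circle(I,tuple(u.astype(int).tolist()),5,(0,0,255),1)
cv2.imwrite("pics/c9.png",I)
t=viewer.read_camera("top"); g,w=mask(t); M=np.zeros_like(w); M[180:270,380:470]=w[180:270,380:470]
print("small",rect(onz(t,cv2.findNonZero(M)[:,0],.004)))
E
```

```text
17.325 [ 0.5283391  -0.00316049  0.17540642] [ 0.46790318 -0.00520851  0.01637451] 0.042508522867565735
small (array([ 513. , -276.5]), array([105. , 104.6]), np.float32(17.0))
```

View pics/c9.png

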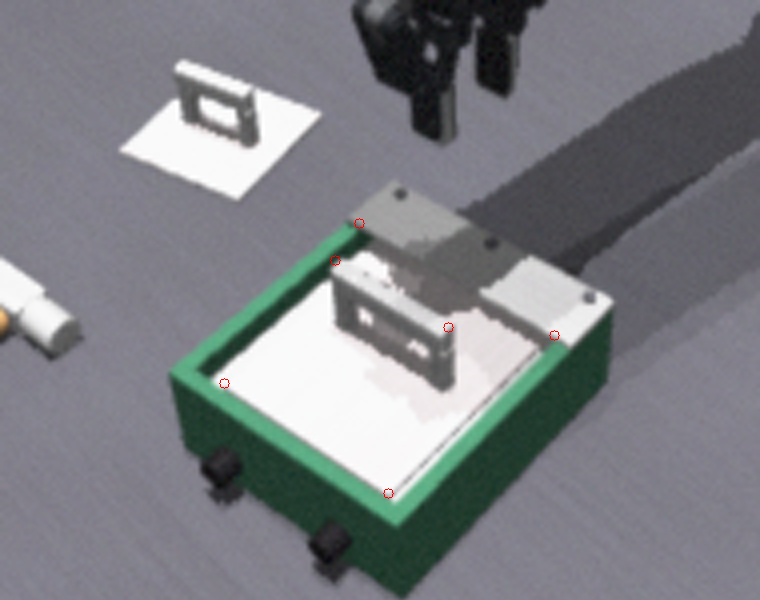

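The panel lies flat in the recess with its edge under the lip, and its bar ends and corners sit on the circles for the centred pose. The gripper is well clear, and the small plate has not moved (513.0, -276.5 mm against 512.9, -276.2 at the start). Handing in.

```bash
python3 -c "
from bench import env
print(env.sign_off())"
```

```text
the job is handed in; nothing more can be done
None
```

The panel is back in the housing. I took it by its bar, tilted it about 15°, hooked one short edge about 17 mm under the lip, lowered it level, released it and backed away. The job was handed in at about 17.4 s of the 45 s; sign-off gives no verdict.

**Last checks:**
- **Seating:** just before release, the tool pose put the panel's underside at 50.2 mm, within 1 mm of centre, with tilt and yaw about 0.1°.
- **Load:** the weight on the wrist went from 3.6 N to about 0 as the ledge took it.
- **After release:** the scene camera shows the panel flat, under the lip and where expected, with the gripper clear.
- **Small plate:** it moved less than 1 mm by the top camera.

**What failed or disagreed:**
- My first three move calls were refused because rows need all six keys; the arm did not move.
- The first grasp closed on nothing. The fingertips looked about 25 mm farther back along the tool than the stated tool frame. I re-gripped about 25 mm lower, and the panel had not shifted.
- The gap on the 12 mm bar read 10.4–10.9 mm.
- The top and scene cameras differed by about 1–2 mm on the housing position.

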